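# Make up the feeder set on two crown boards

## Task

Get the crown boards of two small mating hives ready, one for feeding and one closed: first stand the yellow feeder tub centred over the round hole of its crown board, then put the white cup mouth down over the tub's tower, then put the lid on the tub so that it sits level all round. On the other crown board, before or after, close the slot by laying the brown wooden block flat, centred and lengthwise along it. Leave the honey jar, the hive tool and the uncapping fork where they are.

Things in the scene. Friction and masses are not known exactly. Their poses are not given: they have to be found in the camera images.
- tub: Yellow round open feeder tub, 140 mm across at the rim, 132 at the foot, 75 mm high, wall 3, floor 5 mm. A hollow tower stands in its centre, open at its top: 38 mm across at its foot, 28 mm across from 27 mm up to its top at 53 mm above the tub's underside; the tub can be lifted by it. Loose, about 140 g. Origin: centre of the underside, z up.
- cup: White round cup, standing mouth down (closed end up), 60 mm across, 62 mm high, wall 3 mm, inside 54 mm across and 58 mm deep. It goes over the tower and then stands on the tub's floor, its top 8 mm below the tub's rim. Loose, 40 g nominal. Origin: centre of its lower (open) edge, z up to the closed end.
- lid: Yellow round lid, a disc 156 mm across with dark vent slits and a central round knob 26 mm across, 22 mm tall. Disc 3 mm thick, its top face 13 mm and knob top 35 mm above the origin. A skirt 10 mm deep, 151 mm across inside, goes round the tub's rim with about 5 mm of play; the disc rests on the rim. Loose, about 70 g. Origin: centre of the skirt's lower edge, z up.
- block: Dark brown wooden closing block, 110 mm (x) by 58 mm (y) by 22 mm high, lying flat, loose, 90 g nominal. Origin: centre of the underside, x along its length, z up.
- board_round: Crown board with a round hole: square plywood board 190 x 190 mm, top face 18 mm above the bench, with a round bee hole of 46 mm in its centre. Fixed to the bench. Origin: centre of the underside, below the centre of the hole; x and y along its edges.
- board_slot: Crown board with a slot: the same square plywood board 190 x 190 mm, top face 18 mm above the bench, with a rectangular slot in its centre, 70 mm long (x) and 24 mm wide (y). Fixed to the bench. Origin: centre of the underside, below the centre of the slot; x along the slot.
- jar: Bystander: closed amber honey jar, 68 mm across, 85 mm high, standing. Origin: centre of the underside.
- hive_tool: Bystander: flat steel hive tool with a red middle, about 225 mm long (along its x), 40 mm wide, lying flat. Origin: on its underside near the middle.
- fork: Bystander: uncapping fork with yellow handle and a row of steel tines, about 180 mm long (along its x), 60 mm wide, 18 mm high. Origin: on its underside near the middle.
There are look-alikes about, which are no part of the job. Leave any grey, pink or purple look-alike of the lid alone.

How it is judged:
By the outcome, as a careful person would: the job done as asked, in the order asked, and still so for the second after the job is handed in, with the robot touching nothing.
It also fails if it takes over 131 s, if anything falls off the work surface, if the arm or the gripper's body presses on something with over 40 N, if the wrist force passes 120 N, or if a joint passes its speed limit or range.

## Robot

A 7-joint arm with a two-finger parallel gripper is mounted at the origin on the work surface. World frame = base frame: x ahead of the robot, y to its left, z up, the work surface at z = 0. Lengths are in m, angles in degrees, forces in N, time in s.
With the tool pointing down it reaches from about 0.4 to 0.9 m from the base axis. Payload 5.5 kg.
Tool frame: the origin (TCP) lies midway between the tips of the shut fingers; the grasp point (between the pads) lies 19 mm behind it; z points along the fingers, y is the line along which they close (so a half turn about z gives the same grasp; the last joint's range is limited). The gripper opens to 92 mm and grips with 3 to 60 N. Pads are 19 mm wide; open, the fingers measure 130 mm over their backs; the gripper's body (75 mm by 190 mm) begins 47 mm behind the grasp point.
Start: joints at [-54.591, 28.699, -24.465, 88.831, 12.651, 65.22, -12.049], TCP at [0.226, 0.61, 0.227] pointing down, gripper open.
Joint ranges: [-164.97, 164.97], [-17.58, 116.51], [-87.97, 89.64], [11.32, 138.91], [-80.73, 260.73], [10.89, 115.49], [-147.41, 147.41]. Speed limits (degrees/s): [147.25, 147.25, 180, 180, 180, 180, 180].

## Interface

Orientations are given as a 3x3 rotation matrix whose columns are the frame's x, y, z axes.
In Python, from station import ctrl, viewer, order gives the robot as it stands.
- The arm moves only by the tool move_arm, never from a script. Its arguments are lists of equal length, an entry for each row: "xyz": the shift along the tool's x, y, z normalised to -1 to 1, where 1 is 20 cm, a list of three; "turn": the turn, a rotation vector about the tool's x, y, z normalised to -1 to 1, where 1 is 0.5 rad, a list of three; "fingers": the opening, from 0 (shut) to 1 (fully open). In form: {"xyz": [[tx, ty, tz], ...], "turn": [[wx, wy, wz], ...], "fingers": [fingers, ...]}. A call has 1 to 5 rows; each row is the pose to reach, as a shift and turn from the pose commanded when the call began, along the tool's axes at that moment; what a row does not reach only later rows make up. A row lasts 1/12 s, in which the tool goes at most 41.7 mm and 7.16 degrees, less where a joint would pass 70% of its speed; a pose out of reach is approached as far as the arm can. A call with a number of a shift or a turn outside -1 to 1 is refused whole. A call with a gripper value outside its range is refused whole. The fingers move at their own pace and stop on an object; "force" is the grip in N (left out, the last holds). Time passes only in rows, so rows that repeat a pose let the fingers close. It gives the time, the measured TCP pose, the force, the opening and the grip force at its end, in the units of the state.
- ctrl.get_obs(): the state, without advancing time (a new reading comes with each control period).
- viewer.capture(name): name is "scene" or "top" or "wrist"; returns the picture (400x640x3 uint8, red, green, blue); there is no depth.
- viewer.get_calibration(name): a dict with "intrinsics" (3x3 intrinsics, pixels), "rvec" (rotation vector, rad) and "tvec" (3), from world to camera coordinates, as OpenCV has them. Camera axes: x right, y down, z forward; pixel columns grow to the right and rows downward; lengths in m; the calibration is good to about 2 mm. A picture is of the moment at which its call begins: read the wrist's pose just before it. get_calibration takes no time and is no camera call; for the wrist camera it gives the pose at the moment of the call.
- order.finish_job(): hands the job in; it is judged then, once.
Trained networks look in the newest picture that a camera, given by its name, has taken for a name from the list of things; names that differ only in an ending like _2 or _b are one class to them, and where a whole thing is asked for, a point or a joint stands for the part that bears it (a point fixed in the world has none). Each returns a list of dicts, best first, with "p" (0 to 1); they miss things now and then, are a little off and sometimes report something else, mostly with a low value. They report only what shows in the picture. A call takes as long as a camera call. They do not tell look-alikes from the thing itself.
- viewer.outline_of(camera, name): "mask" (400x640 bool, what is visible of it) and "centre" ([column, row] in pixels, amid what is visible of it).
- viewer.place_of(camera, name): "centre" ([column, row] in pixels: a listed point, or the origin of a listed thing).
The state is a dict: "time": time; "joints": joint angles; "joint_velocities": joint speeds; "joint_torque": joint torques, N m; "tool_pos": TCP position; "tcp_rot": TCP orientation; "ft_force": force on the tool from outside, world axes, zero at the start; "wrist_torque": the same for the moment, N m; "gripper_width": finger opening in m; "grip_force": force on a finger pad.
Only numpy, scipy, OpenCV 4.12 (cv2) and the standard library are available. Lean on these libraries where they do the work, as an engineer would, in place of code of your own. Each camera call takes 0.05 s, during which the arm holds its last target. There are 200 camera calls.

## Working session

There is one attempt and no reset: what is moved stays moved. The work goes in short steps, Python scripts to look and compute and a tool call to move; the robot and the scene stay as the last step left them, time stands still between calls to the robot, and variables do not carry over. Pictures are saved under pics/ and viewed, at most 14 in all, crops included, and the job is handed in when it is done.

Besides the shell and the picture viewer there is one more tool, called after "Request:" as name(argument=value, ...) on one line, values as JSON. move_arm: Moves the arm, as the interface text tells. Its arguments: {"type":"object","properties":{"xyz":{"type":"array"},"turn":{"type":"array"},"fingers":{"type":"array"},"force":{"type":"number"}},"required":["xyz","turn","fingers"]}

```bash
mkdir -p pics; ls
cat > h.py <<'E'
import numpy as np, cv2
from station import ctrl, viewer, order
def cap(n,f=None):
    im=np.asarray(viewer.capture(n))
    if f: cv2.imwrite('pics/'+f+'.png',im[:,:,::-1])
    return im
def ray(n,px,z):
    c=viewer.get_calibration(n); K=np.array(c['intrinsics']);R=cv2.Rodrigues(np.array(c['rvec'],float))[0];t=np.array(c['tvec'],float).ravel()
    o=-R.T@t; d=R.T@np.linalg.inv(K)@np.array([px[0],px[1],1.])
    return o+d*(z-o[2])/d[2]
def proj(n,P):
    c=viewer.get_calibration(n)
    return cv2.projectPoints(np.array(P,float).reshape(-1,3),np.array(c['rvec'],float),np.array(c['tvec'],float),np.array(c['intrinsics'],float),None)[0].reshape(-1,2)
E
python3 - <<'E'
from h import *
a=cap('top','top1');b=cap('scene','scene1')
o=ctrl.get_obs();print(o['tool_pos'],o['tcp_rot'],o['time'])
for n in ['tub','cup','lid','block','board_round','board_slot','jar','hive_tool','fork']:
  for c in ['top','scene']:
    for r in viewer.place_of(c,n)[:4]:
      if r['p']>.2: print(n,c,round(r['p'],2),np.round(r['centre'],1),np.round(ray(c,r['centre'],.018 if n in('x',) else 0),3)[:2])
E
```

```text
pics
[0.22563691 0.60890989 0.2258061 ] [[-9.37726924e-01  3.47372703e-01 -6.49522405e-04]
 [ 3.47373306e-01  9.37725561e-01 -1.59959892e-03]
 [ 5.34167628e-05 -1.72561372e-03 -9.99998510e-01]] 0.1
tub top 0.79 [462.3 220.6] [ 0.454 -0.338]
tub top 0.54 [467.  143.9] [ 0.687 -0.362]
tub scene 0.64 [194.9 210.8] [ 0.465 -0.329]
cup top 0.88 [390.7 229. ] [ 0.433 -0.122]
cup scene 0.87 [260.6 204.4] [ 0.433 -0.116]
lid top 0.94 [166.  219.4] [0.475 0.557]
lid top 0.9 [245.9 287.4] [0.267 0.316]
lid top 0.86 [308.1 239.2] [0.407 0.127]
lid top 0.73 [451.6 297.1] [ 0.227 -0.297]
lid scene 0.75 [335.3 199.9] [0.412 0.136]
lid scene 0.74 [379.9 177.1] [0.265 0.304]
lid scene 0.67 [218.8 175.6] [ 0.237 -0.296]
block top 0.82 [235.8 227.6] [0.446 0.345]
block top 0.72 [458.6 221.2] [ 0.453 -0.327]
block top 0.45 [392.5 230.5] [ 0.428 -0.127]
block scene 0.76 [399.9 203.2] [0.437 0.351]
board_round top 0.32 [306.2 235.7] [0.418 0.133]
board_round scene 0.71 [243.8 246.1] [ 0.65 -0.14]
board_slot top 0.71 [302.6 158.1] [0.654 0.14 ]
board_slot scene 0.65 [336.8 244.6] [0.649 0.133]
jar top 0.85 [350.4 112. ] [ 0.794 -0.009]
jar scene 0.69 [284.2 283.6] [ 0.806 -0.01 ]
hive_tool top 0.72 [466.5 143.4] [ 0.689 -0.361]
hive_tool scene 0.85 [165.8 257.8] [ 0.698 -0.355]
fork scene 0.66 [423.1 257.2] [0.709 0.374]
```

View pics/top1.png

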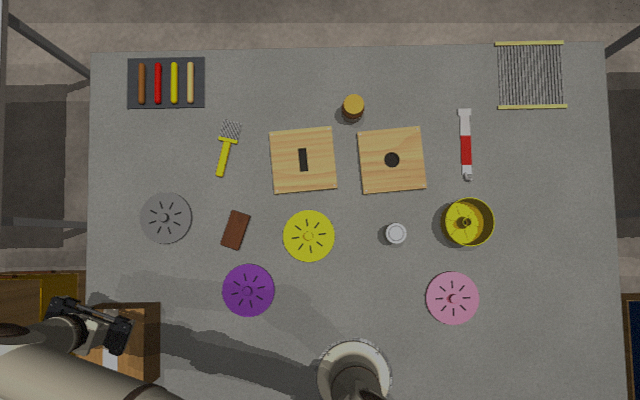

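View pics/scene1.png

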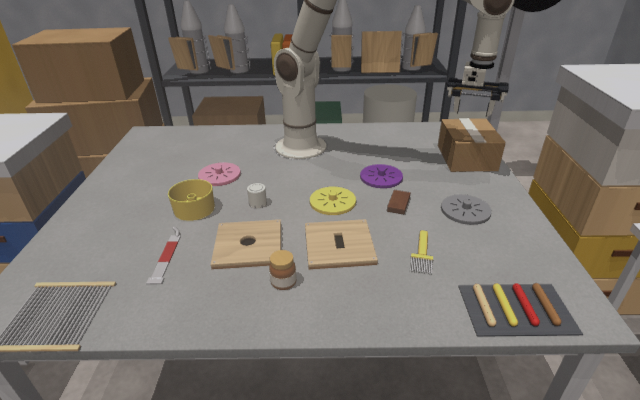

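The top view shows the brown block (235,229), the yellow lid (308,236), the cup (395,232), the tub (468,222), the slot board (303,160) and the round-hole board (392,160). The look-alike lids are grey, purple and pink. Next I compute the poses.

```bash
cat >> h.py <<'E'
def outl(c,n,near):
    L=[r for r in viewer.outline_of(c,n)]
    return min(L,key=lambda r:np.hypot(*(np.array(r['centre'])-near))) if L else None
def rect(c,mask,z):
    cs=max(cv2.findContours(mask.astype(np.uint8),0,1)[0],key=cv2.contourArea)[:,0]
    P=np.array([ray(c,p,z)[:2] for p in cs],np.float32)
    (cx,cy),(w,h),a=cv2.minAreaRect(P)
    if w<h: w,h,a=h,w,a+90
    return np.round([cx,cy,w,h,(a+90)%180-90],4)
E
python3 - <<'E'
from h import *
im=cap('top').astype(int)
for n,px,z in [('block',(235,229),.022),('board_slot',(303,160),.018),('board_round',(392,160),.018),('lid',(308,236),.013),('cup',(395,232),.062),('tub',(468,222),.075)]:
    r=outl('top',n,px)
    if r: print(n,round(r['p'],2),np.round(r['centre'],1),rect('top',r['mask'],z))
g=im.sum(2)
for px in [(303,160),(392,160)]:
    m=np.zeros(g.shape,bool);s=np.s_[px[1]-20:px[1]+20,px[0]-20:px[0]+20];m[s]=g[s]<200
    print('hole',rect('top',m,.018))
c=viewer.get_calibration('wrist');R=cv2.Rodrigues(np.array(c['rvec'],float))[0];o=-R.T@np.array(c['tvec'],float).ravel()
ob=ctrl.get_obs();T=np.array(ob['tcp_rot']);print('cam in tool',T.T@(o-ob['tool_pos']),'\n',T.T@R.T,c['intrinsics'])
E
```

```text
block 0.67 [232.5 226.3] [  0.4406   0.3442   0.1103   0.0619 -20.7511]
board_round 0.83 [392.  158.5] [  0.6412  -0.1263   0.1925   0.1914 -85.6409]
lid 0.86 [305.8 237.5] [ 0.417   0.1269  0.1548  0.1495 -1.1335]
cup 0.81 [392.6 229.4] [ 4.20400e-01 -1.21700e-01  6.29000e-02  5.73000e-02  8.83266e+01]
tub 0.97 [467.6 222.5] [  0.4474  -0.3279   0.1545   0.1418 -64.7989]
hole [0.6477 0.1388 0.0682 0.0225 4.7673]
hole [ 0.6411 -0.1281  0.0396  0.039  -1.6921]
cam in tool [ 8.05587797e-02 -4.44129680e-05 -1.57110616e-01] 
 [[ 3.21233027e-04 -9.54359363e-01 -2.98660514e-01]
 [ 9.99999489e-01  5.92903102e-04 -8.19022776e-04]
 [ 9.58718800e-04 -2.98660098e-01  9.54359066e-01]] [[338.7913478    0.         325.04548606]
 [  0.         338.7913478  201.09818725]
 [  0.           0.           1.        ]]
```

Request:
move_arm(xyz=[[-0.734,-0.434,0],[-0.734,-0.434,0],[-0.734,-0.434,0],[-0.734,-0.434,0],[-0.734,-0.434,0]], turn=[[0,0,0],[0,0,0],[0,0,0],[0,0,0],[0,0,0]], fingers=[1,1,1,1,1])

```text
time: 1.77
tool_pos: [0.3411, 0.4693, 0.2263]
tcp_rot: [[-0.934, 0.358, 0.004], [0.358, 0.934, -0.005], [-0.006, -0.004, -1.0]]
ft_force: [1.6, -0.8, 0.4]
gripper_width: 0.0921
grip_force: 0.0
```

Request:
move_arm(xyz=[[-0.734,-0.434,0],[-0.734,-0.434,0],[-0.734,-0.434,0],[-0.734,-0.434,0],[-0.734,-0.434,0]], turn=[[0,0,0],[0,0,0],[0,0,0],[0,0,0],[0,0,0]], fingers=[1,1,1,1,1])

```text
time: 2.18
tool_pos: [0.4474, 0.3362, 0.2266]
tcp_rot: [[-0.934, 0.358, 0.003], [0.358, 0.934, -0.005], [-0.005, -0.003, -1.0]]
ft_force: [1.0, -0.6, -0.7]
gripper_width: 0.0918
grip_force: 0.0
```

Request:
move_arm(xyz=[[0,0,0.4],[0,0,0.4],[0,0,0.4],[0,0,0.4],[0,0,0.4]], turn=[[0,0,0],[0,0,0],[0,0,0],[0,0,0],[0,0,0]], fingers=[1,1,1,1,1])

```text
time: 2.6
tool_pos: [0.4412, 0.346, 0.1482]
tcp_rot: [[-0.938, 0.347, 0.001], [0.347, 0.938, 0.001], [-0.0, 0.001, -1.0]]
ft_force: [-0.1, 0.7, -0.3]
gripper_width: 0.0917
grip_force: 0.0
```

```bash
cat >> h.py <<'E'
def go(xyz,a):
    "shift in tool units from the measured pose, and total z turn in units, for tool yaw a (deg)"
    o=ctrl.get_obs();T=np.array(o['tcp_rot'])
    d=T.T@(np.array(xyz)-o['tool_pos'])/.2
    c,s=np.cos(np.radians(a)),np.sin(np.radians(a))
    G=np.array([[c,s,0],[s,-c,0],[0,0,-1.]])
    w=cv2.Rodrigues(T.T@G)[0].ravel()/.5
    print('shift',np.round(d,3),'turn',np.round(w,3),'at',np.round(o['tool_pos'],4),'yaw',round(np.degrees(np.arctan2(T[1,0],T[0,0])),2),'w',round(o['gripper_width'],4),'gf',np.round(o['grip_force'],1),'t',round(o['time'],2),'F',np.round(o['ft_force'],1),'j7',np.round(o['joints'][-1]))
E
python3 - <<'E'
from h import *
im=cap('wrist','w1')
for r in viewer.outline_of('wrist','block')[:2]: print(r['p'],r['centre'],rect('wrist',r['mask'],.022))
m=(im[:,:,0].astype(int)-im[:,:,2]>30)&(im.sum(2)<330)
m=cv2.morphologyEx(m.astype(np.uint8),cv2.MORPH_OPEN,np.ones((3,3)))
print(rect('wrist',m,.022))
go([.4406,.3442,.1],159.25)
E
```

```text
0.67 [323.8, 186.2] [  0.4411   0.3444   0.1121   0.0591 -19.6294]
0.25 [95.5, 217.5] [ 0.3964  0.1476  0.1542  0.1034 59.9682]
[  0.4627   0.3359   0.0611   0.0557 -18.8446]
shift [ 0.003 -0.014  0.246] turn [0.007 0.004 0.016] at [0.442  0.3465 0.1493] yaw 159.71 w 0.0917 gf 0.0 t 2.7 F [-0.1  0.8  0.2] j7 21.0
```

Request:
move_arm(xyz=[[0.005,-0.012,0.4],[0.005,-0.012,0.55],[0.005,-0.012,0.68],[0.005,-0.012,0.72],[0.005,-0.012,0.72]], turn=[[0,0,0],[0,0,0],[0,0,0],[0,0,0],[0,0,0]], fingers=[1,1,1,1,1])

```text
time: 3.12
tool_pos: [0.4391, 0.3433, 0.0021]
tcp_rot: [[-0.938, 0.347, -0.0], [0.347, 0.938, -0.001], [0.0, -0.001, -1.0]]
ft_force: [0.3, -0.3, -0.5]
gripper_width: 0.0914
grip_force: 0.0
```

Request:
move_arm(xyz=[[0,0,0],[0,0,0],[0,0,0],[0,0,0],[0,0,0]], turn=[[0,0,0],[0,0,0],[0,0,0],[0,0,0],[0,0,0]], fingers=[0.9,0.8,0.7,0.6,0.5], force=15)

```text
time: 3.53
tool_pos: [0.4396, 0.3433, 0.0036]
tcp_rot: [[-0.938, 0.347, 0.001], [0.347, 0.938, 0.001], [-0.001, 0.001, -1.0]]
ft_force: [0.1, 0.2, -0.5]
gripper_width: 0.063
grip_force: 0.0
```

Request:
move_arm(xyz=[[0,0,0],[0,0,0],[0,0,0],[0,0,0],[0,0,0]], turn=[[0,0,0],[0,0,0],[0,0,0],[0,0,0],[0,0,0]], fingers=[0.3,0.3,0.3,0.3,0.3])

```text
time: 3.95
tool_pos: [0.4395, 0.3432, 0.0034]
tcp_rot: [[-0.938, 0.347, 0.001], [0.347, 0.938, 0.001], [-0.001, 0.001, -1.0]]
ft_force: [-0.7, -0.0, 5.9]
gripper_width: 0.0577
grip_force: 15.0
```

Request:
move_arm(xyz=[[0,0,-0.1],[0,0,-0.3],[0,0,-0.5],[0,0,-0.5],[0,0,-0.5]], turn=[[0,0,0],[0,0,0],[0,0,0],[0,0,0],[0,0,0]], fingers=[0.3,0.3,0.3,0.3,0.3])

```text
time: 4.37
tool_pos: [0.4407, 0.3441, 0.1051]
tcp_rot: [[-0.938, 0.348, 0.004], [0.348, 0.938, 0.003], [-0.003, 0.004, -1.0]]
ft_force: [-1.0, 0.5, -1.7]
gripper_width: 0.0579
grip_force: 15.0
```

Run:
```python
from h import *
im=cap('wrist','w2')
for r in viewer.outline_of('wrist','block')[:1]: print(r['p'],r['centre'],rect('wrist',r['mask'],ctrl.get_obs()['tool_pos'][2]+.017))
go([.6477,.1388,.1],184.8)
```

```text
0.69 [327.8, 235.2] [  0.4153   0.3505   0.0651   0.0576 -20.031 ]
shift [-1.334 -0.589  0.01 ] turn [-0.002 -0.002 -0.878] at [0.4385 0.3421 0.102 ] yaw 159.66 w 0.058 gf 15.0 t 4.47 F [-0.5 -1.7 -0.8] j7 19.0
```

Request:
move_arm(xyz=[[-0.597,-0.107,0],[-0.597,-0.107,0],[-0.597,-0.107,0],[-0.597,-0.107,0]], turn=[[0,0,0],[0,0,0],[0,0,0],[0,0,0]], fingers=[0.3,0.3,0.3,0.3])

```text
time: 4.8
tool_pos: [0.5506, 0.2725, 0.1004]
tcp_rot: [[-0.934, 0.357, 0.002], [0.357, 0.934, -0.006], [-0.004, -0.004, -1.0]]
ft_force: [1.1, -0.4, -0.4]
gripper_width: 0.0579
grip_force: 15.0
```

Request:
move_arm(xyz=[[-0.597,-0.107,0],[-0.597,-0.107,0],[-0.597,-0.107,0],[-0.597,-0.107,0]], turn=[[0,0,0],[0,0,0],[0,0,0],[0,0,0]], fingers=[0.3,0.3,0.3,0.3])

```text
time: 5.13
tool_pos: [0.6544, 0.2101, 0.0999]
tcp_rot: [[-0.934, 0.357, 0.002], [0.357, 0.934, -0.006], [-0.004, -0.005, -1.0]]
ft_force: [1.6, -1.3, -1.6]
gripper_width: 0.0582
grip_force: 15.0
```

Request:
move_arm(xyz=[[0,0,0],[0,0,0],[0,0,0],[0,0,0],[0,0,0]], turn=[[0,0,-0.25],[0,0,-0.5],[0,0,-0.75],[0,0,-0.878],[0,0,-0.878]], fingers=[0.3,0.3,0.3,0.3,0.3])

```text
time: 5.55
tool_pos: [0.6461, 0.2193, 0.0999]
tcp_rot: [[-0.996, -0.086, -0.005], [-0.086, 0.996, -0.001], [0.005, -0.001, -1.0]]
ft_force: [-0.4, -0.6, -1.5]
gripper_width: 0.058
grip_force: 15.0
```

Request:
move_arm(xyz=[[0,0,0],[0,0,0],[0,0,0],[0,0,0]], turn=[[0,0,0],[0,0,0],[0,0,0],[0,0,0]], fingers=[0.3,0.3,0.3,0.3])

```text
time: 5.88
tool_pos: [0.6479, 0.2198, 0.1024]
tcp_rot: [[-0.997, -0.083, -0.0], [-0.083, 0.997, -0.0], [0.0, -0.0, -1.0]]
ft_force: [0.9, 0.1, -0.5]
gripper_width: 0.0582
grip_force: 15.0
```

```bash
cat >> h.py <<'E'
def dark(c,im,ctr,r,z,th=150):
    "dark blob near a world point"
    u,v=np.round(proj(c,[*ctr,z])[0]).astype(int)
    s=np.s_[max(v-r,0):v+r,max(u-r,0):u+r]
    m=np.zeros(im.shape[:2],bool);m[s]=im[s].astype(int).sum(2)<th
    return rect(c,m,z),int(m.sum()),(u,v)
E
python3 - <<'E'
from h import *
im=cap('wrist','w3')
for th in (150,200): print(dark('wrist',im,(.6477,.1388),55,.018,th))
go([.6477,.1388,.1],184.8)
E
```

```text
(array([ 6.15800e-01,  1.28400e-01,  2.20000e-03,  1.40000e-03,
       -8.51727e+01]), 14, (np.int64(217), np.int64(199)))
(array([0.6466, 0.1382, 0.0645, 0.0199, 4.8686]), 1411, (np.int64(217), np.int64(199)))
shift [ 0.035 -0.404  0.013] turn [-0. -0. -0.] at [0.6479 0.2199 0.1026] yaw -175.2 w 0.0578 gf 15.0 t 5.93 F [ 0.1  0.5 -1.3] j7 62.0
```

View pics/w3.png

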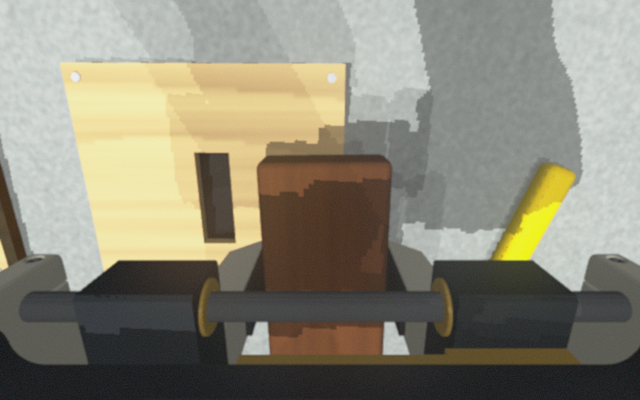

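The slot is at about (216,198). The held block's near end is at row ~158, columns 260–389.

Run:
```python
from h import *
o=ctrl.get_obs();T=np.array(o['tcp_rot']);z=o['tool_pos'][2]+.0185
for p in [(260,158),(389,158),(325,156)]: print(T.T@(ray('wrist',p,z)-o['tool_pos']))
C=[ray('wrist',p,.018)[:2] for p in [(196,153),(228,153),(235,242),(204,242)]]
print(np.round(C,4),np.mean(C,0))
go([.647,.1385,.1],184.8)
```

```text
[ 0.05590488 -0.02719497 -0.01848794]
[ 0.05593382  0.02599784 -0.0184956 ]
[ 0.05674896 -0.00038717 -0.01849168]
[[0.6147 0.1239]
 [0.6128 0.1467]
 [0.682  0.1521]
 [0.684  0.1281]] [0.64837866 0.13769351]
shift [ 0.039 -0.405  0.013] turn [-0. -0. -0.] at [0.6479 0.2199 0.1026] yaw -175.2 w 0.0578 gf 15.0 t 5.93 F [ 0.1  0.5 -1.3] j7 62.0
```

Request:
move_arm(xyz=[[0.03,-0.2,0],[0.03,-0.35,0],[0.03,-0.408,0],[0.03,-0.408,0],[0.03,-0.408,0]], turn=[[0,0,0],[0,0,0],[0,0,0],[0,0,0],[0,0,0]], fingers=[0.3,0.3,0.3,0.3,0.3])

```text
time: 6.35
tool_pos: [0.6494, 0.1368, 0.1029]
tcp_rot: [[-0.997, -0.081, 0.0], [-0.081, 0.997, -0.0], [-0.0, -0.0, -1.0]]
ft_force: [-0.5, 0.3, -1.8]
gripper_width: 0.0581
grip_force: 15.0
```

Request:
move_arm(xyz=[[0,0,0.15],[0,0,0.25],[0,0,0.33],[0,0,0.37],[0,0,0.37]], turn=[[0,0,0],[0,0,0],[0,0,0],[0,0,0],[0,0,0]], fingers=[0.3,0.3,0.3,0.3,0.3])

```text
time: 6.77
tool_pos: [0.6469, 0.1397, 0.0265]
tcp_rot: [[-0.996, -0.086, -0.004], [-0.086, 0.996, 0.001], [0.004, 0.001, -1.0]]
ft_force: [-0.3, -0.4, -0.9]
gripper_width: 0.0578
grip_force: 15.0
```

Run:
```python
from h import *
go([.6487,.138,.022],184.8)
```

```text
shift [-0.008 -0.009  0.023] turn [ 0.002 -0.008  0.005] at [0.6469 0.1397 0.0265] yaw -175.06 w 0.0578 gf 15.0 t 6.77 F [-0.3 -0.4 -0.9] j7 67.0
```

Request:
move_arm(xyz=[[0,0,0],[0,0,0],[0,0,0]], turn=[[0,0,0],[0,0,0],[0,0,0]], fingers=[0.3,0.3,0.3])

```text
time: 7.02
tool_pos: [0.6501, 0.1387, 0.0303]
tcp_rot: [[-0.996, -0.084, 0.002], [-0.084, 0.996, 0.001], [-0.003, 0.001, -1.0]]
ft_force: [0.1, -0.8, -0.4]
gripper_width: 0.0581
grip_force: 15.0
```

Run:
```python
from h import *
go([.6487,.138,.0215],184.8)
```

```text
shift [ 0.007 -0.003  0.044] turn [0.001 0.005 0.002] at [0.6501 0.1387 0.0303] yaw -175.16 w 0.0581 gf 15.0 t 7.02 F [ 0.1 -0.8 -0.4] j7 67.0
```

Request:
move_arm(xyz=[[0.002,-0.002,0.02],[0.002,-0.002,0.03],[0.002,-0.002,0.04],[0.002,-0.002,0.042],[0.002,-0.002,0.042]], turn=[[0,0,0],[0,0,0],[0,0,0],[0,0,0],[0,0,0]], fingers=[0.3,0.3,0.3,0.3,0.3])

```text
time: 7.43
tool_pos: [0.6488, 0.1373, 0.0213]
tcp_rot: [[-0.996, -0.084, 0.0], [-0.084, 0.996, -0.0], [-0.0, -0.0, -1.0]]
ft_force: [-2.2, -0.4, 6.2]
gripper_width: 0.058
grip_force: 15.0
```

Request:
move_arm(xyz=[[0,0,0],[0,0,0],[0,0,0],[0,0,0],[0,0,0]], turn=[[0,0,0],[0,0,0],[0,0,0],[0,0,0],[0,0,0]], fingers=[0.65,0.75,0.85,0.9,0.9])

```text
time: 7.85
tool_pos: [0.6485, 0.1375, 0.0201]
tcp_rot: [[-0.996, -0.084, -0.0], [-0.084, 0.996, 0.0], [0.0, 0.0, -1.0]]
ft_force: [-1.2, -0.5, -0.5]
gripper_width: 0.0805
grip_force: 0.0
```

Request:
move_arm(xyz=[[0,0,-0.1],[0,0,-0.3],[0,0,-0.5],[0,0,-0.7],[0,0,-0.9]], turn=[[0,0,0],[0,0,0],[0,0,0],[0,0,0],[0,0,0]], fingers=[1,1,1,1,1])

```text
time: 8.27
tool_pos: [0.6482, 0.1376, 0.2019]
tcp_rot: [[-0.996, -0.084, -0.001], [-0.084, 0.996, 0.0], [0.001, 0.0, -1.0]]
ft_force: [1.2, 0.7, -0.6]
gripper_width: 0.0919
grip_force: 0.0
```

Request:
move_arm(xyz=[[0,0,0],[0,0,0],[0,0,0]], turn=[[0,0,0],[0,0,0],[0,0,0]], fingers=[1,1,1])

```text
time: 8.52
tool_pos: [0.6483, 0.1373, 0.2001]
tcp_rot: [[-0.996, -0.084, -0.0], [-0.084, 0.996, -0.0], [0.0, -0.0, -1.0]]
ft_force: [-0.5, 0.1, -0.5]
gripper_width: 0.0917
grip_force: 0.0
```

Run:
```python
from h import *
im=cap('wrist','w4')
for r in viewer.outline_of('wrist','block')[:1]: print(r['p'],r['centre'],rect('wrist',r['mask'],.04))
for r in viewer.outline_of('wrist','board_slot')[:1]: print(r['p'],r['centre'],rect('wrist',r['mask'],.018))
go([.4474,-.3279,.2],180)
```

```text
0.84 [327.4, 177.4] [0.6457 0.1376 0.1097 0.0588 5.4469]
0.85 [358.0, 160.9] [0.6463 0.137  0.1887 0.1886 4.5513]
shift [ 1.192 -2.232 -0.004] turn [-0.001 -0.007  0.168] at [0.6473 0.137  0.1981] yaw -175.17 w 0.0917 gf 0.0 t 8.67 F [ 0.8 -0.2  0. ] j7 71.0
```

View pics/w4.png

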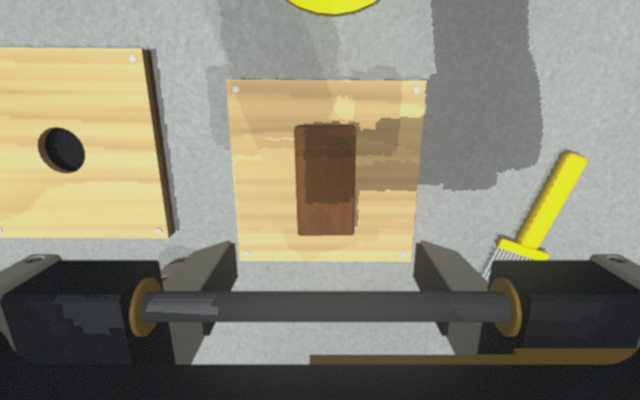

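Block lies centred on the board: block centre (0.6457, 0.1376), board centre (0.6463, 0.137). Now the tub.

Request:
move_arm(xyz=[[0.398,-0.744,0],[0.398,-0.744,0],[0.398,-0.744,0],[0.398,-0.744,0],[0.398,-0.744,0]], turn=[[0,0,0],[0,0,0],[0,0,0],[0,0,0],[0,0,0]], fingers=[0.6,0.6,0.6,0.6,0.6])

```text
time: 9.08
tool_pos: [0.5777, -0.0283, 0.198]
tcp_rot: [[-0.997, -0.073, -0.006], [-0.073, 0.997, -0.006], [0.007, -0.005, -1.0]]
ft_force: [-0.4, -1.2, -0.8]
gripper_width: 0.0629
grip_force: 0.0
```

Request:
move_arm(xyz=[[0.398,-0.744,0],[0.398,-0.744,0],[0.398,-0.744,0],[0.398,-0.744,0],[0.398,-0.744,0]], turn=[[0,0,0],[0,0,0],[0,0,0],[0,0,0],[0,0,0]], fingers=[0.6,0.6,0.6,0.6,0.6])

```text
time: 9.5
tool_pos: [0.5099, -0.1821, 0.1986]
tcp_rot: [[-0.997, -0.072, -0.005], [-0.072, 0.997, -0.004], [0.006, -0.003, -1.0]]
ft_force: [-0.7, 0.7, 0.4]
gripper_width: 0.0551
grip_force: 0.0
```

Request:
move_arm(xyz=[[0.398,-0.744,0],[0.398,-0.744,0],[0.398,-0.744,0],[0.398,-0.744,0],[0.398,-0.744,0]], turn=[[0,0,0],[0,0,0],[0,0,0],[0,0,0],[0,0,0]], fingers=[0.6,0.6,0.6,0.6,0.6])

```text
time: 9.92
tool_pos: [0.4424, -0.3365, 0.1989]
tcp_rot: [[-0.997, -0.072, -0.004], [-0.072, 0.997, -0.003], [0.005, -0.003, -1.0]]
ft_force: [-0.3, -1.1, 0.3]
gripper_width: 0.0551
grip_force: 0.0
```

Request:
move_arm(xyz=[[0,0,0],[0,0,0],[0,0,0],[0,0,0]], turn=[[0,0,0],[0,0,0],[0,0,0],[0,0,0]], fingers=[0.6,0.6,0.6,0.6])

```text
time: 10.25
tool_pos: [0.4492, -0.3253, 0.1999]
tcp_rot: [[-0.996, -0.087, -0.0], [-0.087, 0.996, 0.001], [0.0, 0.001, -1.0]]
ft_force: [0.2, -0.6, 0.1]
gripper_width: 0.0552
grip_force: 0.0
```

Run:
```python
from h import *
im=cap('wrist','w5')
for r in viewer.outline_of('wrist','tub')[:2]: print(r['p'],r['centre'],rect('wrist',r['mask'],.075))
for r in viewer.place_of('wrist','tub')[:2]: print(r['p'],r['centre'],ray('wrist',r['centre'],0))
go([.4474,-.3279,.2],180)
```

```text
0.98 [313.9, 186.6] [ 0.4502 -0.3377  0.1377  0.1377 26.5142]
0.62 [313.8, 174.6] [ 0.45113636 -0.33861896  0.        ]
shift [ 0.008 -0.008  0.001] turn [0.001 0.    0.173] at [ 0.4489 -0.3262  0.2003] yaw -175.04 w 0.055 gf 0.0 t 10.4 F [ 0.6 -0.2  0.2] j7 123.0
```

View pics/w5.png

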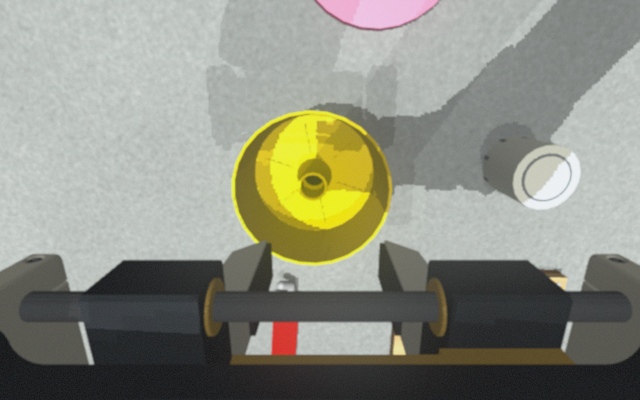

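Request:
move_arm(xyz=[[0,-0.06,0.1],[0,-0.06,0.3],[0,-0.06,0.5],[0,-0.06,0.5],[0,-0.06,0.5]], turn=[[0,0,0],[0,0,0],[0,0,0],[0,0,0],[0,0,0]], fingers=[0.6,0.6,0.6,0.6,0.6])

```text
time: 10.82
tool_pos: [0.4477, -0.3375, 0.0986]
tcp_rot: [[-0.996, -0.085, -0.005], [-0.085, 0.996, 0.004], [0.004, 0.004, -1.0]]
ft_force: [0.8, -0.3, 0.2]
gripper_width: 0.0552
grip_force: 0.0
```

Run:
```python
from h import *
im=cap('wrist','w6')
for r in viewer.outline_of('wrist','tub')[:1]: print(r['p'],r['centre'],rect('wrist',r['mask'],.075))
go([.4502,-.338,.03],184.96)
```

```text
0.94 [327.7, 211.9] [  0.435   -0.3407   0.1405   0.1024 -85.7391]
shift [0.003 0.009 0.362] turn [-0.003  0.004 -0.003] at [ 0.4508 -0.3397  0.1023] yaw -175.13 w 0.055 gf 0.0 t 10.92 F [-0.6 -0.1  0.2] j7 122.0
```

View pics/w6.png

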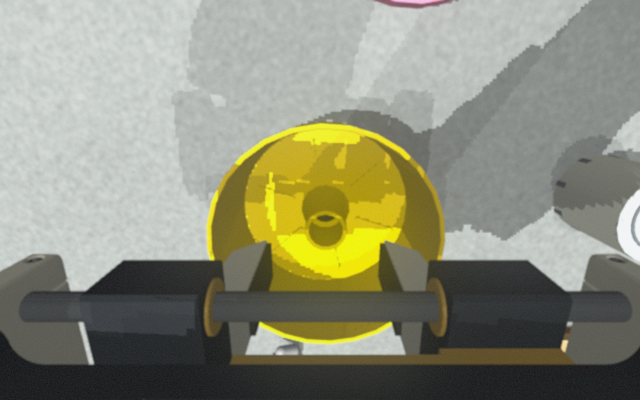

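Request:
move_arm(xyz=[[0.003,0.002,0.15],[0.003,0.002,0.25],[0.003,0.002,0.32],[0.003,0.002,0.36],[0.003,0.002,0.36]], turn=[[0,0,0],[0,0,0],[0,0,0],[0,0,0],[0,0,0]], fingers=[0.6,0.6,0.6,0.6,0.6])

```text
time: 11.33
tool_pos: [0.4493, -0.3394, 0.0292]
tcp_rot: [[-0.996, -0.084, 0.001], [-0.084, 0.996, -0.001], [-0.001, -0.001, -1.0]]
ft_force: [-0.9, 0.8, 0.1]
gripper_width: 0.0549
grip_force: 0.0
```

Request:
move_arm(xyz=[[0,0,0],[0,0,0],[0,0,0],[0,0,0],[0,0,0]], turn=[[0,0,0],[0,0,0],[0,0,0],[0,0,0],[0,0,0]], fingers=[0.5,0.4,0.3,0.2,0.1], force=20)

```text
time: 11.75
tool_pos: [0.4491, -0.339, 0.0291]
tcp_rot: [[-0.996, -0.084, 0.001], [-0.084, 0.996, -0.0], [-0.001, -0.0, -1.0]]
ft_force: [-0.0, 0.3, 7.0]
gripper_width: 0.0266
grip_force: 20.1
```

Request:
move_arm(xyz=[[0,0,0],[0,0,0],[0,0,0],[0,0,0],[0,0,0]], turn=[[0,0,0],[0,0,0],[0,0,0],[0,0,0],[0,0,0]], fingers=[0.1,0.1,0.1,0.1,0.1])

```text
time: 12.17
tool_pos: [0.4491, -0.339, 0.0291]
tcp_rot: [[-0.996, -0.084, 0.001], [-0.084, 0.996, -0.0], [-0.001, -0.0, -1.0]]
ft_force: [-1.1, 0.9, 7.0]
gripper_width: 0.0266
grip_force: 20.0
```

Run:
```python
from h import *
go([.4502,-.338,.03],184.96)
```

```text
shift [-0.006  0.004 -0.005] turn [-0.     0.001 -0.005] at [ 0.4491 -0.339   0.0291] yaw -175.18 w 0.0266 gf 20.0 t 12.17 F [-1.1  0.9  7. ] j7 120.0
```

Request:
move_arm(xyz=[[0,0,-0.1],[0,0,-0.25],[0,0,-0.4],[0,0,-0.5],[0,0,-0.6]], turn=[[0,0,0],[0,0,0],[0,0,0],[0,0,0],[0,0,0]], fingers=[0.1,0.1,0.1,0.1,0.1])

```text
time: 12.58
tool_pos: [0.4487, -0.3392, 0.1498]
tcp_rot: [[-0.996, -0.084, 0.001], [-0.084, 0.996, -0.001], [-0.001, -0.001, -1.0]]
ft_force: [0.1, 0.0, -1.9]
gripper_width: 0.0269
grip_force: 20.0
```

Run:
```python
from h import *
top=cv2.imread('pics/top1.png');w=cv2.imread('pics/w4.png')
cv2.imwrite('pics/c1.png',np.hstack([cv2.resize(top[125:195,355:430],(400,373)),cv2.resize(w[40:240,0:180],(336,373))]))
for th in (200,250,300,340,380):
    g=top.astype(int).sum(2);m=np.zeros(g.shape,bool);m[142:178,374:410]=g[142:178,374:410]<th;print(th,rect('top',m,.018))
    g=w.astype(int).sum(2);m=np.zeros(g.shape,bool);m[120:180,30:95]=g[120:180,30:95]<th;M=cv2.boundingRect(m.astype(np.uint8));print(M)
go([.641,-.128,.15],184.96)
```

```text
200 [ 0.6426 -0.1281  0.0425  0.039  -1.6921]
(39, 128, 45, 44)
250 [ 0.6426 -0.1266  0.0426  0.042  -1.6827]
(39, 128, 45, 44)
300 [ 6.41900e-01 -1.27400e-01  4.47000e-02  4.29000e-02  4.32187e+01]
(38, 128, 47, 45)
340 [ 0.6411 -0.1281  0.0456  0.045  -1.6828]
(38, 128, 47, 45)
380 [ 6.41100e-01 -1.29500e-01  4.80000e-02  4.55000e-02  8.87771e+01]
(38, 127, 47, 46)
shift [-1.047e+00  9.710e-01 -1.000e-03] turn [-0.001  0.001 -0.005] at [ 0.4487 -0.3392  0.1498] yaw -175.18 w 0.0269 gf 20.0 t 12.58 F [ 0.1  0.  -1.9] j7 123.0
```

View pics/c1.png

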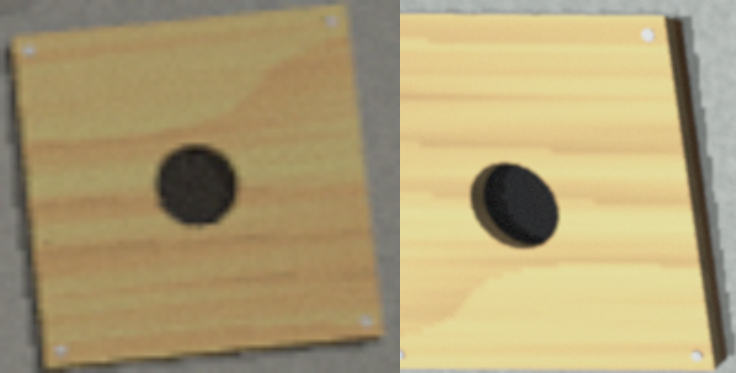

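The crop shows the hole clearly. In w4 its bounding box centre is (61,150).

Run:
```python
from h import *
# camera-in-tool transform from the present pose
c=viewer.get_calibration('wrist');R=cv2.Rodrigues(np.array(c['rvec'],float))[0];o=-R.T@np.array(c['tvec'],float).ravel()
b=ctrl.get_obs();T=np.array(b['tcp_rot']);ot=T.T@(o-b['tool_pos']);Rt=T.T@R.T;Ki=np.linalg.inv(np.array(c['intrinsics']))
a=np.radians(-175.17);T4=np.array([[np.cos(a),np.sin(a),0],[np.sin(a),-np.cos(a),0],[0,0,-1]]);p4=np.array([.6473,.137,.1981])
O=p4+T4@ot
for px,z in [((61.3,150.2),.018),((327,177.4),.04)]:
    d=T4@Rt@Ki@np.array([*px,1]);print(O+d*(z-O[2])/d[2])
```

```text
[ 0.64135092 -0.12787374  0.018     ]
[0.64139046 0.1378604  0.04      ]
```

Request:
move_arm(xyz=[[-0.15,0.13,0],[-0.3,0.28,0],[-0.42,0.4,0],[-0.52,0.485,0],[-0.52,0.485,0]], turn=[[0,0,0],[0,0,0],[0,0,0],[0,0,0],[0,0,0]], fingers=[0.1,0.1,0.1,0.1,0.1])

```text
time: 13.0
tool_pos: [0.5488, -0.2261, 0.1487]
tcp_rot: [[-0.996, -0.093, 0.004], [-0.093, 0.996, 0.004], [-0.004, 0.003, -1.0]]
ft_force: [0.9, 1.1, -1.3]
gripper_width: 0.0268
grip_force: 20.0
```

Request:
move_arm(xyz=[[-0.15,0.13,0],[-0.3,0.28,0],[-0.42,0.4,0],[-0.523,0.486,0],[-0.523,0.486,0]], turn=[[0,0,0],[0,0,0],[0,0,0],[0,0,0],[0,0,0]], fingers=[0.1,0.1,0.1,0.1,0.1])

```text
time: 13.42
tool_pos: [0.6439, -0.1198, 0.1483]
tcp_rot: [[-0.996, -0.093, 0.003], [-0.093, 0.996, 0.005], [-0.004, 0.005, -1.0]]
ft_force: [1.0, 1.4, -0.8]
gripper_width: 0.0268
grip_force: 20.0
```

Request:
move_arm(xyz=[[0,0,0.1],[0,0,0.25],[0,0,0.35],[0,0,0.42],[0,0,0.46]], turn=[[0,0,0],[0,0,0],[0,0,0],[0,0,0],[0,0,0]], fingers=[0.1,0.1,0.1,0.1,0.1])

```text
time: 13.83
tool_pos: [0.6382, -0.1283, 0.0537]
tcp_rot: [[-0.996, -0.084, -0.004], [-0.084, 0.996, 0.0], [0.004, 0.001, -1.0]]
ft_force: [-0.2, -1.2, -1.5]
gripper_width: 0.0266
grip_force: 20.0
```

Request:
move_arm(xyz=[[0,0,0],[0,0,0],[0,0,0],[0,0,0]], turn=[[0,0,0],[0,0,0],[0,0,0],[0,0,0]], fingers=[0.1,0.1,0.1,0.1])

```text
time: 14.17
tool_pos: [0.6414, -0.1282, 0.058]
tcp_rot: [[-0.996, -0.084, 0.003], [-0.084, 0.996, -0.0], [-0.003, -0.001, -1.0]]
ft_force: [0.6, -0.1, -1.2]
gripper_width: 0.0266
grip_force: 20.0
```

Run:
```python
from h import *
go([.6402,-.128,.0471],184.9)
```

```text
shift [0.006 0.001 0.054] turn [-0.001  0.005 -0.003] at [ 0.6414 -0.1282  0.058 ] yaw -175.18 w 0.0266 gf 20.0 t 14.17 F [ 0.6 -0.1 -1.2] j7 94.0
```

Request:
move_arm(xyz=[[0.002,0,0.02],[0.002,0,0.035],[0.002,0,0.047],[0.002,0,0.047],[0.002,0,0.047]], turn=[[0,0,0],[0,0,0],[0,0,0],[0,0,0],[0,0,0]], fingers=[0.1,0.1,0.1,0.1,0.1])

```text
time: 14.58
tool_pos: [0.6398, -0.1281, 0.0472]
tcp_rot: [[-0.996, -0.084, 0.0], [-0.084, 0.996, -0.0], [-0.0, -0.0, -1.0]]
ft_force: [-1.4, 0.6, 3.1]
gripper_width: 0.027
grip_force: 20.0
```

Request:
move_arm(xyz=[[0,0,0],[0,0,0],[0,0,0]], turn=[[0,0,0],[0,0,0],[0,0,0]], fingers=[0.1,0.1,0.1])

```text
time: 14.83
tool_pos: [0.6398, -0.1281, 0.0471]
tcp_rot: [[-0.996, -0.084, 0.0], [-0.084, 0.996, -0.0], [-0.0, -0.0, -1.0]]
ft_force: [-2.1, 0.1, 4.0]
gripper_width: 0.0269
grip_force: 20.0
```

Request:
move_arm(xyz=[[0,0,0],[0,0,0],[0,0,0],[0,0,0],[0,0,0]], turn=[[0,0,0],[0,0,0],[0,0,0],[0,0,0],[0,0,0]], fingers=[0.4,0.5,0.6,0.6,0.6])

```text
time: 15.25
tool_pos: [0.6396, -0.1279, 0.0467]
tcp_rot: [[-0.996, -0.084, -0.0], [-0.084, 0.996, 0.0], [0.0, 0.0, -1.0]]
ft_force: [0.3, 0.3, -0.4]
gripper_width: 0.0539
grip_force: 0.0
```

Request:
move_arm(xyz=[[0,0,-0.15],[0,0,-0.35],[0,0,-0.55],[0,0,-0.75],[0,0,-0.85]], turn=[[0,0,0],[0,0,0],[0,0,0],[0,0,0],[0,0,0]], fingers=[0.6,0.6,0.6,0.6,0.6])

```text
time: 15.67
tool_pos: [0.6421, -0.1281, 0.2227]
tcp_rot: [[-0.996, -0.084, 0.007], [-0.084, 0.996, -0.001], [-0.007, -0.002, -1.0]]
ft_force: [1.4, -0.2, 1.4]
gripper_width: 0.0554
grip_force: 0.0
```

Request:
move_arm(xyz=[[0,0,0],[0,0,0],[0,0,0],[0,0,0]], turn=[[0,0,0],[0,0,0],[0,0,0],[0,0,0]], fingers=[0.6,0.6,0.6,0.6])

```text
time: 16.0
tool_pos: [0.6384, -0.1279, 0.2149]
tcp_rot: [[-0.996, -0.084, -0.003], [-0.084, 0.996, 0.001], [0.003, 0.001, -1.0]]
ft_force: [0.5, -0.0, -0.2]
gripper_width: 0.0552
grip_force: 0.0
```

Run:
```python
from h import *
im=cap('wrist','w7')
for n,z in (('tub',.093),('board_round',.018)):
  for r in viewer.outline_of('wrist',n)[:1]: print(n,r['p'],r['centre'],rect('wrist',r['mask'],z))
go([.4204,-.1217,.217],184.9)
```

```text
tub 0.84 [325.4, 193.0] [  0.6417  -0.1281   0.1381   0.1379 -11.9675]
board_round 0.64 [314.5, 113.5] [  0.6364  -0.13     0.1898   0.1753 -85.5106]
shift [ 1.086  0.122 -0.006] turn [ 0.002 -0.005 -0.002] at [ 0.6388 -0.1278  0.2152] yaw -175.17 w 0.0552 gf 0.0 t 16.15 F [-0.   0.3  0.3] j7 97.0
```

View pics/w7.png

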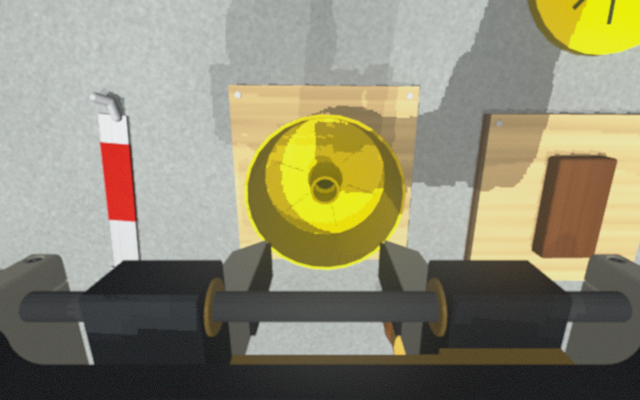

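Tub is centred on the hole within 1 mm. Now the cup.

Request:
move_arm(xyz=[[0.543,0.05,0],[0.543,0.05,0],[0.543,0.05,0],[0.543,0.05,0]], turn=[[0,0,0],[0,0,0],[0,0,0],[0,0,0]], fingers=[1,1,1,1])

```text
time: 16.48
tool_pos: [0.5245, -0.1276, 0.2153]
tcp_rot: [[-0.997, -0.083, -0.007], [-0.083, 0.997, -0.0], [0.007, 0.0, -1.0]]
ft_force: [-0.1, -0.4, -0.3]
gripper_width: 0.0771
grip_force: 0.0
```

Request:
move_arm(xyz=[[0.543,0.05,0],[0.543,0.05,0],[0.543,0.05,0],[0.543,0.05,0],[0.543,0.05,0]], turn=[[0,0,0],[0,0,0],[0,0,0],[0,0,0],[0,0,0]], fingers=[1,1,1,1,1])

```text
time: 16.9
tool_pos: [0.4212, -0.1267, 0.217]
tcp_rot: [[-0.997, -0.083, 0.0], [-0.083, 0.997, -0.001], [-0.0, -0.001, -1.0]]
ft_force: [1.2, -0.6, -0.1]
gripper_width: 0.0918
grip_force: 0.0
```

Request:
move_arm(xyz=[[0,0,0.15],[0,0,0.15],[0,0,0.15],[0,0,0.15],[0,0,0.15]], turn=[[0,0,0],[0,0,0],[0,0,0],[0,0,0],[0,0,0]], fingers=[1,1,1,1,1])

```text
time: 17.32
tool_pos: [0.4229, -0.1263, 0.1877]
tcp_rot: [[-0.996, -0.085, 0.001], [-0.085, 0.996, -0.0], [-0.001, -0.0, -1.0]]
ft_force: [-0.7, 0.4, 0.1]
gripper_width: 0.0917
grip_force: 0.0
```

Run:
```python
from h import *
im=cap('wrist','w8')
for r in viewer.outline_of('wrist','cup')[:1]: print(r['p'],r['centre'],rect('wrist',r['mask'],.062))
for r in viewer.place_of('wrist','cup')[:1]: print(r['p'],ray('wrist',r['centre'],0))
m=np.zeros(im.shape[:2],np.uint8);print(proj('wrist',[.4204,-.1217,.062]))
go([.4204,-.1217,.05],184.9)
```

```text
0.95 [320.9, 185.4] [ 0.4164 -0.1292  0.0658  0.059   4.8913]
0.8 [ 0.42341457 -0.13054216  0.        ]
[[331.26924882 190.68176125]]
shift [0.009 0.025 0.688] turn [-0.001  0.002 -0.002] at [ 0.4224 -0.1264  0.1876] yaw -175.16 w 0.0918 gf 0.0 t 17.47 F [-0.8 -0.7 -0. ] j7 104.0
```

View pics/w8.png

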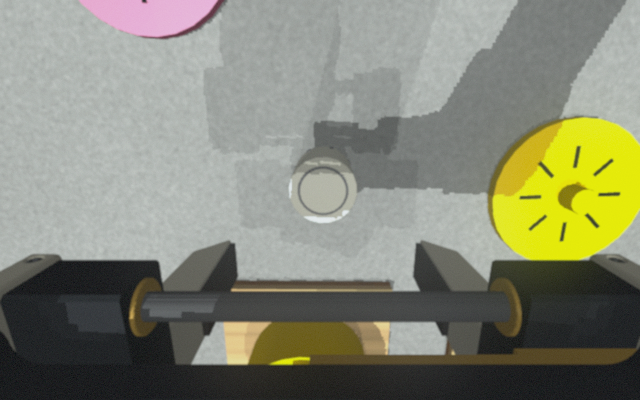

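Cup top is centred at (322,190), giving about (0.421, -0.1295).

Request:
move_arm(xyz=[[0.008,-0.015,0.2],[0.008,-0.015,0.4],[0.008,-0.015,0.58],[0.008,-0.015,0.7],[0.008,-0.015,0.778]], turn=[[0,0,0],[0,0,0],[0,0,0],[0,0,0],[0,0,0]], fingers=[1,1,1,1,1])

```text
time: 17.88
tool_pos: [0.4189, -0.1292, 0.0291]
tcp_rot: [[-0.996, -0.084, -0.003], [-0.084, 0.996, 0.001], [0.003, 0.001, -1.0]]
ft_force: [-0.3, 0.1, -0.9]
gripper_width: 0.0917
grip_force: 0.0
```

Request:
move_arm(xyz=[[0,0,0],[0,0,0],[0,0,0],[0,0,0],[0,0,0]], turn=[[0,0,0],[0,0,0],[0,0,0],[0,0,0],[0,0,0]], fingers=[0.9,0.8,0.7,0.6,0.5], force=12)

```text
time: 18.3
tool_pos: [0.4215, -0.1299, 0.0327]
tcp_rot: [[-0.996, -0.084, 0.003], [-0.084, 0.996, -0.001], [-0.003, -0.001, -1.0]]
ft_force: [-0.2, 0.8, 0.5]
gripper_width: 0.0633
grip_force: 0.4
```

Request:
move_arm(xyz=[[0,0,0],[0,0,0],[0,0,0],[0,0,0],[0,0,0]], turn=[[0,0,0],[0,0,0],[0,0,0],[0,0,0],[0,0,0]], fingers=[0.4,0.4,0.4,0.4,0.4])

```text
time: 18.72
tool_pos: [0.4214, -0.1298, 0.0325]
tcp_rot: [[-0.996, -0.084, 0.002], [-0.084, 0.996, -0.001], [-0.002, -0.001, -1.0]]
ft_force: [-0.9, -0.2, 7.9]
gripper_width: 0.0602
grip_force: 12.0
```

Run:
```python
from h import *
go([.6417,-.1281,.19],184.9)
```

```text
shift [-1.1   -0.085 -0.785] turn [-0.002  0.005 -0.003] at [ 0.4214 -0.1298  0.0325] yaw -175.17 w 0.0602 gf 12.0 t 18.72 F [-0.9 -0.2  7.9] j7 97.0
```

Request:
move_arm(xyz=[[0,0,-0.15],[0,0,-0.35],[0,0,-0.55],[0,0,-0.7],[0,0,-0.785]], turn=[[0,0,0],[0,0,0],[0,0,0],[0,0,0],[0,0,0]], fingers=[0.4,0.4,0.4,0.4,0.4])

```text
time: 19.13
tool_pos: [0.422, -0.1299, 0.1925]
tcp_rot: [[-0.996, -0.084, 0.006], [-0.084, 0.996, -0.002], [-0.005, -0.003, -1.0]]
ft_force: [0.8, -0.1, -0.8]
gripper_width: 0.0605
grip_force: 12.0
```

Request:
move_arm(xyz=[[-0.15,0,0],[-0.3,-0.02,0],[-0.45,-0.03,0],[-0.55,-0.042,0],[-0.55,-0.042,0]], turn=[[0,0,0],[0,0,0],[0,0,0],[0,0,0],[0,0,0]], fingers=[0.4,0.4,0.4,0.4,0.4])

```text
time: 19.55
tool_pos: [0.5347, -0.1281, 0.189]
tcp_rot: [[-0.996, -0.085, 0.004], [-0.085, 0.996, 0.0], [-0.004, 0.0, -1.0]]
ft_force: [0.7, 0.6, 0.1]
gripper_width: 0.0606
grip_force: 12.0
```

Request:
move_arm(xyz=[[-0.15,0,0],[-0.3,-0.02,0],[-0.45,-0.03,0],[-0.55,-0.042,0],[-0.55,-0.042,0]], turn=[[0,0,0],[0,0,0],[0,0,0],[0,0,0],[0,0,0]], fingers=[0.4,0.4,0.4,0.4,0.4])

```text
time: 19.97
tool_pos: [0.6438, -0.1271, 0.1883]
tcp_rot: [[-0.996, -0.085, 0.002], [-0.085, 0.996, 0.001], [-0.002, 0.001, -1.0]]
ft_force: [-0.2, 0.3, -0.4]
gripper_width: 0.0603
grip_force: 12.0
```

Request:
move_arm(xyz=[[0,0,0],[0,0,0],[0,0,0],[0,0,0]], turn=[[0,0,0],[0,0,0],[0,0,0],[0,0,0]], fingers=[0.4,0.4,0.4,0.4])

```text
time: 20.3
tool_pos: [0.6398, -0.128, 0.1886]
tcp_rot: [[-0.996, -0.084, -0.001], [-0.084, 0.996, -0.0], [0.001, -0.0, -1.0]]
ft_force: [0.6, -0.6, -0.7]
gripper_width: 0.0605
grip_force: 12.0
```

Run:
```python
from h import *
go([.6417,-.1281,.0555],184.9)
```

```text
shift [-0.01  -0.001  0.665] turn [-0.001 -0.001 -0.003] at [ 0.6398 -0.128   0.1886] yaw -175.2 w 0.0605 gf 12.0 t 20.3 F [ 0.6 -0.6 -0.7] j7 96.0
```

Request:
move_arm(xyz=[[-0.007,0,0.15],[-0.007,0,0.3],[-0.007,0,0.45],[-0.007,0,0.55],[-0.007,0,0.61]], turn=[[0,0,0],[0,0,0],[0,0,0],[0,0,0],[0,0,0]], fingers=[0.4,0.4,0.4,0.4,0.4])

```text
time: 20.72
tool_pos: [0.6397, -0.1276, 0.0636]
tcp_rot: [[-0.996, -0.084, -0.004], [-0.084, 0.996, 0.0], [0.004, 0.001, -1.0]]
ft_force: [-1.1, 0.2, -0.0]
gripper_width: 0.0603
grip_force: 12.0
```

Request:
move_arm(xyz=[[0,0,0],[0,0,0.015],[0,0,0.03],[0,0,0.045],[0,0,0.053]], turn=[[0,0,0],[0,0,0],[0,0,0],[0,0,0],[0,0,0]], fingers=[0.4,0.4,0.4,0.4,0.4])

```text
time: 21.13
tool_pos: [0.6431, -0.1277, 0.0568]
tcp_rot: [[-0.996, -0.084, 0.002], [-0.084, 0.996, -0.0], [-0.002, -0.001, -1.0]]
ft_force: [-0.7, -0.3, -0.8]
gripper_width: 0.0601
grip_force: 12.0
```

Request:
move_arm(xyz=[[0,0,0],[0,0,0],[0,0,0]], turn=[[0,0,0],[0,0,0],[0,0,0]], fingers=[0.4,0.4,0.4])

```text
time: 21.38
tool_pos: [0.6426, -0.1276, 0.0561]
tcp_rot: [[-0.996, -0.084, 0.001], [-0.084, 0.996, -0.0], [-0.001, -0.0, -1.0]]
ft_force: [0.2, -0.3, -1.4]
gripper_width: 0.0603
grip_force: 12.0
```

Request:
move_arm(xyz=[[0.003,0,0.005],[0.003,0,0.008],[0.003,0,0.008]], turn=[[0,0,0],[0,0,0],[0,0,0]], fingers=[0.4,0.4,0.4])

```text
time: 21.63
tool_pos: [0.6424, -0.1276, 0.0556]
tcp_rot: [[-0.996, -0.084, 0.001], [-0.084, 0.996, -0.0], [-0.001, -0.0, -1.0]]
ft_force: [-2.3, 0.5, 7.5]
gripper_width: 0.0603
grip_force: 12.0
```

Request:
move_arm(xyz=[[0,0,0],[0,0,0],[0,0,0],[0,0,0],[0,0,0]], turn=[[0,0,0],[0,0,0],[0,0,0],[0,0,0],[0,0,0]], fingers=[0.68,0.72,0.75,0.75,0.75])

```text
time: 22.05
tool_pos: [0.6415, -0.1276, 0.0538]
tcp_rot: [[-0.996, -0.084, -0.0], [-0.084, 0.996, 0.0], [0.0, 0.0, -1.0]]
ft_force: [-0.3, 0.5, -0.8]
gripper_width: 0.0686
grip_force: 0.0
```

Request:
move_arm(xyz=[[0,0,-0.1],[0,0,-0.25],[0,0,-0.45],[0,0,-0.65],[0,0,-0.8]], turn=[[0,0,0],[0,0,0],[0,0,0],[0,0,0],[0,0,0]], fingers=[0.75,0.75,0.75,0.75,0.75])

```text
time: 22.47
tool_pos: [0.6425, -0.1276, 0.2174]
tcp_rot: [[-0.996, -0.084, 0.003], [-0.084, 0.996, -0.0], [-0.003, -0.0, -1.0]]
ft_force: [1.0, -0.4, 0.3]
gripper_width: 0.0686
grip_force: 0.0
```

Request:
move_arm(xyz=[[0,0,0],[0,0,0],[0,0,0],[0,0,0]], turn=[[0,0,0],[0,0,0],[0,0,0],[0,0,0]], fingers=[0.75,0.75,0.75,0.75])

```text
time: 22.8
tool_pos: [0.6404, -0.1276, 0.2122]
tcp_rot: [[-0.996, -0.084, -0.003], [-0.084, 0.996, 0.001], [0.003, 0.001, -1.0]]
ft_force: [0.3, -0.8, -0.2]
gripper_width: 0.0689
grip_force: 0.0
```

Run:
```python
from h import *
im=cap('wrist','w9')
for n,z in (('tub',.093),('cup',.085)):
  for r in viewer.outline_of('wrist',n)[:1]: print(n,r['p'],r['centre'],rect('wrist',r['mask'],z))
go([.41,.127,.217],184.9)
```

```text
tub 0.86 [291.9, 183.6] [ 0.6413 -0.1276  0.1391  0.1383 26.6889]
cup 0.61 [326.3, 190.1] [ 0.639  -0.1295  0.068   0.059  21.8096]
shift [ 1.042  1.365 -0.019] turn [ 0.002 -0.006 -0.002] at [ 0.6407 -0.1275  0.2123] yaw -175.17 w 0.0688 gf 0.0 t 22.95 F [-0.3 -0.  -0.3] j7 96.0
```

View pics/w9.png

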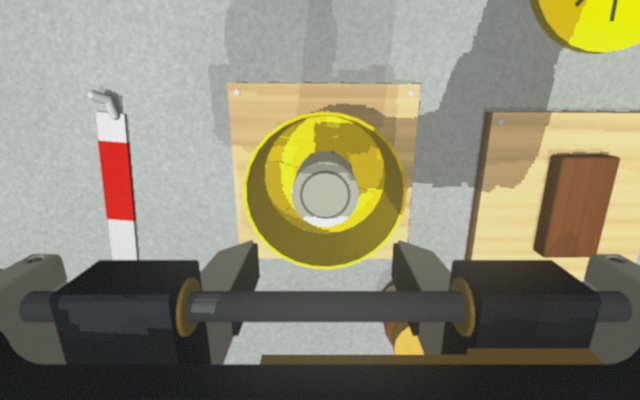

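Cup stands centred in the tub: rim centre (0.6413, -0.1276). Now the lid.

Request:
move_arm(xyz=[[0.51,0.68,0],[0.51,0.68,0],[0.51,0.68,0],[0.51,0.68,0],[0.51,0.68,0]], turn=[[0,0,0],[0,0,0],[0,0,0],[0,0,0],[0,0,0]], fingers=[0.6,0.6,0.6,0.6,0.6])

```text
time: 23.37
tool_pos: [0.5228, 0.0065, 0.213]
tcp_rot: [[-0.996, -0.093, -0.006], [-0.093, 0.996, 0.003], [0.005, 0.003, -1.0]]
ft_force: [-0.9, 0.7, -0.3]
gripper_width: 0.0547
grip_force: 0.0
```

Request:
move_arm(xyz=[[0.51,0.68,0],[0.51,0.68,0],[0.51,0.68,0],[0.51,0.68,0],[0.51,0.68,0]], turn=[[0,0,0],[0,0,0],[0,0,0],[0,0,0],[0,0,0]], fingers=[0.6,0.6,0.6,0.6,0.6])

```text
time: 23.78
tool_pos: [0.4102, 0.1317, 0.2136]
tcp_rot: [[-0.996, -0.093, -0.003], [-0.093, 0.996, 0.001], [0.003, 0.001, -1.0]]
ft_force: [-0.4, 0.4, -0.0]
gripper_width: 0.0553
grip_force: 0.0
```

Request:
move_arm(xyz=[[0,0,0.1],[0,0,0.1],[0,0,0.1],[0,0,0.1],[0,0,0.1]], turn=[[0,0,0],[0,0,0],[0,0,0],[0,0,0],[0,0,0]], fingers=[0.6,0.6,0.6,0.6,0.6])

```text
time: 24.2
tool_pos: [0.4162, 0.1259, 0.1945]
tcp_rot: [[-0.997, -0.083, 0.0], [-0.083, 0.997, 0.0], [-0.0, 0.0, -1.0]]
ft_force: [-0.4, -0.0, 0.5]
gripper_width: 0.0555
grip_force: 0.0
```

Run:
```python
from h import *
im=cap('wrist','w10')
for r in viewer.outline_of('wrist','lid')[:2]: print(r['p'],r['centre'],rect('wrist',r['mask'],.0115))
for r in viewer.place_of('wrist','lid')[:2]: print(r['p'],r['centre'],ray('wrist',r['centre'],0))
go([.415,.127,.02],184.9)
```

```text
0.92 [529.4, 48.4] [  0.2895   0.3068   0.1591   0.0999 -85.2221]
0.61 [632.8, 251.8] [4.71100e-01 4.70700e-01 3.63000e-02 1.28000e-02 2.02563e+01]
0.71 [322.2, 176.5] [0.41830401 0.12268504 0.        ]
shift [0.005 0.005 0.872] turn [ 0.     0.001 -0.004] at [0.416  0.126  0.1945] yaw -175.22 w 0.0548 gf 0.0 t 24.35 F [-0.4 -0.1 -0. ] j7 69.0
```

View pics/w10.png

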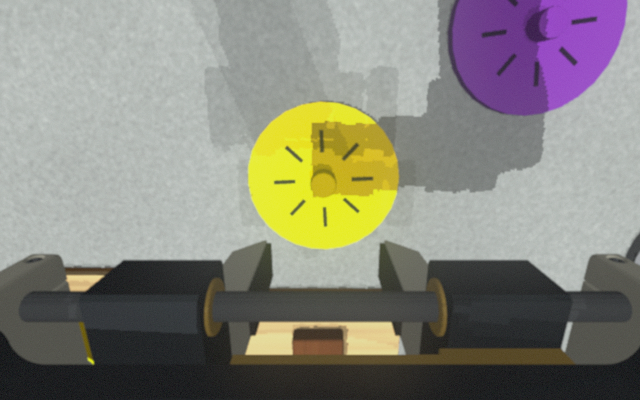

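Lid disc spans about columns 248–399 and rows 101–249, with the knob at (323,183). I segment it by colour.

```bash
cat >> h.py <<'E'
def yellow(c,im,box,z):
    h=cv2.cvtColor(im,cv2.COLOR_RGB2HSV);m=np.zeros(h.shape[:2],np.uint8);y0,y1,x0,x1=box
    m[y0:y1,x0:x1]=cv2.inRange(h,(22,120,40),(36,255,255))[y0:y1,x0:x1]
    cs=max(cv2.findContours(m,0,1)[0],key=cv2.contourArea)[:,0]
    P=np.array([ray(c,p,z)[:2] for p in cs],np.float32)
    return np.round([*cv2.minEnclosingCircle(P)[0],cv2.minEnclosingCircle(P)[1]],4),np.round(cv2.fitEllipse(P)[0]+cv2.fitEllipse(P)[1],4)
E
python3 - <<'E'
from h import *
im=cv2.imread('pics/w10.png')[:,:,::-1].copy()
print(yellow('wrist',im,(90,256,235,410),.013))
print('knob',ray('wrist',(323,182.5),.035))
go([.4165,.1235,.0155],184.9)
E
```

```text
(array([0.4184, 0.1237, 0.0775]), array([0.4184, 0.1236, 0.1533, 0.1536]))
knob [0.41590828 0.12356929 0.035     ]
shift [-0.001 -0.013  0.895] turn [ 0.     0.001 -0.004] at [0.416  0.126  0.1945] yaw -175.22 w 0.0548 gf 0.0 t 24.35 F [-0.4 -0.1 -0. ] j7 69.0
```

Request:
move_arm(xyz=[[-0.009,-0.013,0.2],[-0.009,-0.013,0.4],[-0.009,-0.013,0.6],[-0.009,-0.013,0.75],[-0.009,-0.013,0.84]], turn=[[0,0,0],[0,0,0],[0,0,0],[0,0,0],[0,0,0]], fingers=[0.6,0.6,0.6,0.6,0.6])

```text
time: 24.77
tool_pos: [0.4158, 0.123, 0.0233]
tcp_rot: [[-0.996, -0.084, -0.004], [-0.084, 0.997, -0.001], [0.004, -0.0, -1.0]]
ft_force: [-0.8, -0.5, -0.6]
gripper_width: 0.0551
grip_force: 0.0
```

Request:
move_arm(xyz=[[0,0,0],[0,0,0.02],[0,0,0.035],[0,0,0.045],[0,0,0.045]], turn=[[0,0,0],[0,0,0],[0,0,0],[0,0,0],[0,0,0]], fingers=[0.6,0.6,0.6,0.6,0.6])

```text
time: 25.18
tool_pos: [0.4186, 0.124, 0.018]
tcp_rot: [[-0.996, -0.084, 0.002], [-0.084, 0.996, 0.0], [-0.002, 0.0, -1.0]]
ft_force: [-0.5, -0.8, 0.4]
gripper_width: 0.0553
grip_force: 0.0
```

Run:
```python
from h import *
im=cap('wrist','w11')
go([.418,.1236,.016],184.9)
```

```text
shift [ 0.002 -0.002  0.01 ] turn [ 0.     0.004 -0.003] at [0.4185 0.1239 0.0181] yaw -175.19 w 0.0552 gf 0.0 t 25.23 F [-1.  -0.7  0.6] j7 56.0
```

View pics/w11.png

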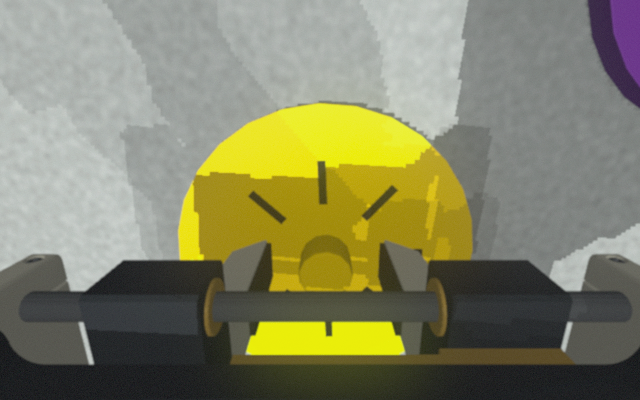

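The knob sits between the fingers at column ~326. I close and lift.

Request:
move_arm(xyz=[[0,0,0.008],[0,0,0.008],[0,0,0.008],[0,0,0.008],[0,0,0.008]], turn=[[0,0,0],[0,0,0],[0,0,0],[0,0,0],[0,0,0]], fingers=[0.5,0.4,0.3,0.2,0.1], force=20)

```text
time: 25.65
tool_pos: [0.4176, 0.1239, 0.0156]
tcp_rot: [[-0.996, -0.084, 0.0], [-0.084, 0.996, 0.0], [-0.0, 0.0, -1.0]]
ft_force: [-0.6, -0.8, -0.5]
gripper_width: 0.0262
grip_force: 0.0
```

Request:
move_arm(xyz=[[0,0,0],[0,0,0],[0,0,0],[0,0,0],[0,0,0]], turn=[[0,0,0],[0,0,0],[0,0,0],[0,0,0],[0,0,0]], fingers=[0.1,0.1,0.1,0.1,0.1])

```text
time: 26.07
tool_pos: [0.4176, 0.1239, 0.0156]
tcp_rot: [[-0.996, -0.084, 0.0], [-0.084, 0.996, 0.0], [-0.0, 0.0, -1.0]]
ft_force: [-1.3, -0.4, 3.0]
gripper_width: 0.0256
grip_force: 20.0
```

Request:
move_arm(xyz=[[0,0,-0.1],[0,0,-0.25],[0,0,-0.4],[0,0,-0.55],[0,0,-0.7]], turn=[[0,0,0],[0,0,0],[0,0,0],[0,0,0],[0,0,0]], fingers=[0.1,0.1,0.1,0.1,0.1])

```text
time: 26.48
tool_pos: [0.4167, 0.1238, 0.1565]
tcp_rot: [[-0.996, -0.084, -0.001], [-0.084, 0.996, 0.0], [0.001, 0.0, -1.0]]
ft_force: [0.3, -0.3, -1.3]
gripper_width: 0.0256
grip_force: 20.0
```

Request:
move_arm(xyz=[[0,0,0],[0,0,0],[0,0,0],[0,0,0],[0,0,0]], turn=[[0,0,0],[0,0,0],[0,0,0],[0,0,0],[0,0,0]], fingers=[0.1,0.1,0.1,0.1,0.1])

```text
time: 26.9
tool_pos: [0.4163, 0.1235, 0.1541]
tcp_rot: [[-0.996, -0.084, -0.003], [-0.084, 0.996, -0.0], [0.003, -0.0, -1.0]]
ft_force: [0.0, -0.4, -1.7]
gripper_width: 0.0251
grip_force: 20.0
```

Run:
```python
from h import *
im=cap('wrist','w12')
o=ctrl.get_obs();T=np.array(o['tcp_rot']);z=o['tool_pos'][2]-.003
h=cv2.cvtColor(im,cv2.COLOR_RGB2HSV);m=cv2.inRange(h,(22,120,40),(36,255,255));m[240:]=0
cs=max(cv2.findContours(m,0,1)[0],key=cv2.contourArea)[:,0];cs=cs[cs[:,1]<232]
P=np.array([T.T@(ray('wrist',p,z)-o['tool_pos']) for p in cs])[:,:2]
from scipy.optimize import least_squares
f=least_squares(lambda q:np.hypot(P[:,0]-q[0],P[:,1]-q[1])-q[2],[0,0,.078],loss='soft_l1',f_scale=.001)
print('lid in tool (mm)',f.x*1e3,np.abs(f.fun).mean())
go([.6414,-.1278,.16],184.9)
```

```text
lid in tool (mm) [-0.40831421 -0.37264657 76.47131169] 0.00016030742694005755
shift [-1.014 -1.347 -0.032] turn [-0.    -0.006 -0.002] at [0.4165 0.1236 0.1542] yaw -175.16 w 0.0256 gf 20.0 t 26.95 F [-0.5 -0.  -0.3] j7 67.0
```

View pics/w12.png

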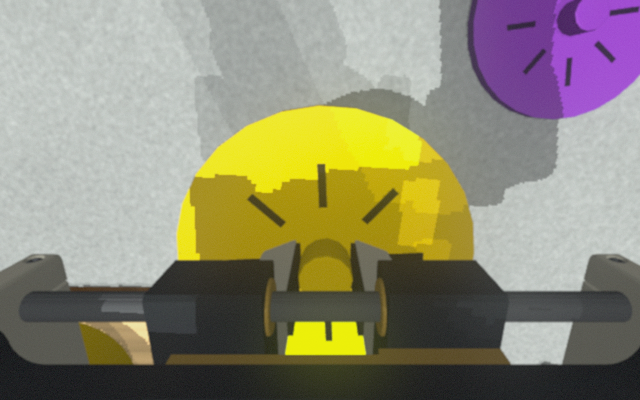

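Lid is gripped level and centred on the TCP to within about 0.5 mm.

Request:
move_arm(xyz=[[-0.1,-0.13,0],[-0.22,-0.29,0],[-0.34,-0.45,0],[-0.44,-0.59,0],[-0.505,-0.673,0]], turn=[[0,0,0],[0,0,0],[0,0,0],[0,0,0],[0,0,0]], fingers=[0.1,0.1,0.1,0.1,0.1])

```text
time: 27.37
tool_pos: [0.5312, -0.0059, 0.1544]
tcp_rot: [[-0.997, -0.08, -0.001], [-0.08, 0.997, -0.001], [0.001, -0.001, -1.0]]
ft_force: [0.9, -0.4, -0.7]
gripper_width: 0.0253
grip_force: 20.0
```

Request:
move_arm(xyz=[[-0.12,-0.16,0],[-0.24,-0.32,0],[-0.36,-0.48,0],[-0.45,-0.6,0],[-0.506,-0.674,0]], turn=[[0,0,0],[0,0,0],[0,0,0],[0,0,0],[0,0,0]], fingers=[0.1,0.1,0.1,0.1,0.1])

```text
time: 27.78
tool_pos: [0.6428, -0.132, 0.1536]
tcp_rot: [[-0.997, -0.08, -0.001], [-0.08, 0.997, -0.001], [0.001, -0.001, -1.0]]
ft_force: [-0.2, -0.5, -1.4]
gripper_width: 0.0254
grip_force: 20.0
```

Request:
move_arm(xyz=[[0,0,0],[0,0,0.05],[0,0,0.1],[0,0,0.15],[0,0,0.18]], turn=[[0,0,0],[0,0,0],[0,0,0],[0,0,0],[0,0,0]], fingers=[0.1,0.1,0.1,0.1,0.1])

```text
time: 28.2
tool_pos: [0.6397, -0.1258, 0.1169]
tcp_rot: [[-0.996, -0.086, -0.004], [-0.086, 0.996, 0.001], [0.004, 0.001, -1.0]]
ft_force: [-0.4, -0.9, -1.6]
gripper_width: 0.0255
grip_force: 20.0
```

Request:
move_arm(xyz=[[0,0,0],[0,0,0],[0,0,0],[0,0,0],[0,0,0]], turn=[[0,0,0],[0,0,0],[0,0,0],[0,0,0],[0,0,0]], fingers=[0.1,0.1,0.1,0.1,0.1])

```text
time: 28.62
tool_pos: [0.6422, -0.1277, 0.1203]
tcp_rot: [[-0.996, -0.084, 0.001], [-0.084, 0.996, -0.0], [-0.001, -0.0, -1.0]]
ft_force: [0.1, -0.4, -0.4]
gripper_width: 0.0256
grip_force: 20.0
```

Request:
move_arm(xyz=[[0,0,0],[0,0,0],[0,0,0],[0,0,0],[0,0,0]], turn=[[0,0,0],[0,0,0],[0,0,0],[0,0,0],[0,0,0]], fingers=[0.1,0.1,0.1,0.1,0.1])

```text
time: 29.03
tool_pos: [0.6417, -0.1276, 0.1195]
tcp_rot: [[-0.996, -0.084, 0.0], [-0.084, 0.996, 0.0], [-0.0, 0.0, -1.0]]
ft_force: [0.2, -0.7, -1.9]
gripper_width: 0.0251
grip_force: 20.0
```

Run:
```python
from h import *
go([.6408,-.1278,.0986],184.9)
```

```text
shift [ 0.005 -0.     0.105] turn [ 0.     0.    -0.003] at [ 0.6417 -0.1276  0.1195] yaw -175.18 w 0.0251 gf 20.0 t 29.03 F [ 0.2 -0.7 -1.9] j7 93.0
```

Request:
move_arm(xyz=[[0.004,0,0.01],[0.004,0,0.025],[0.004,0,0.04],[0.004,0,0.05],[0.004,0,0.06]], turn=[[0,0,0],[0,0,0],[0,0,0],[0,0,0],[0,0,0]], fingers=[0.1,0.1,0.1,0.1,0.1])

```text
time: 29.45
tool_pos: [0.6406, -0.1277, 0.1069]
tcp_rot: [[-0.996, -0.084, -0.001], [-0.084, 0.996, 0.0], [0.001, 0.0, -1.0]]
ft_force: [0.3, 0.3, -1.2]
gripper_width: 0.0253
grip_force: 20.0
```

Request:
move_arm(xyz=[[0,0,0.01],[0,0,0.02],[0,0,0.03],[0,0,0.035],[0,0,0.035]], turn=[[0,0,0],[0,0,0],[0,0,0],[0,0,0],[0,0,0]], fingers=[0.1,0.1,0.1,0.1,0.1])

```text
time: 29.87
tool_pos: [0.6407, -0.1277, 0.1001]
tcp_rot: [[-0.996, -0.084, -0.001], [-0.084, 0.996, 0.0], [0.0, 0.0, -1.0]]
ft_force: [0.4, -0.3, -0.8]
gripper_width: 0.0253
grip_force: 20.0
```

Request:
move_arm(xyz=[[0,0,0],[0,0,0],[0,0,0],[0,0,0],[0,0,0]], turn=[[0,0,0],[0,0,0],[0,0,0],[0,0,0],[0,0,0]], fingers=[0.1,0.1,0.1,0.1,0.1])

```text
time: 30.28
tool_pos: [0.641, -0.1277, 0.1006]
tcp_rot: [[-0.996, -0.084, 0.0], [-0.084, 0.996, -0.0], [-0.0, -0.0, -1.0]]
ft_force: [-0.2, -0.3, -0.9]
gripper_width: 0.0254
grip_force: 20.0
```

Request:
move_arm(xyz=[[0,0,0.004],[0,0,0.008],[0,0,0.011],[0,0,0.011],[0,0,0.011]], turn=[[0,0,0],[0,0,0],[0,0,0],[0,0,0],[0,0,0]], fingers=[0.1,0.1,0.1,0.1,0.1])

```text
time: 30.7
tool_pos: [0.641, -0.1277, 0.0988]
tcp_rot: [[-0.996, -0.084, 0.0], [-0.084, 0.996, -0.0], [-0.0, -0.0, -1.0]]
ft_force: [-1.7, -0.1, 4.8]
gripper_width: 0.0253
grip_force: 20.0
```

Request:
move_arm(xyz=[[0,0,0],[0,0,0],[0,0,0],[0,0,0],[0,0,0]], turn=[[0,0,0],[0,0,0],[0,0,0],[0,0,0],[0,0,0]], fingers=[0.35,0.4,0.5,0.6,0.6])

```text
time: 31.12
tool_pos: [0.6408, -0.1277, 0.0981]
tcp_rot: [[-0.996, -0.084, -0.0], [-0.084, 0.996, 0.0], [0.0, 0.0, -1.0]]
ft_force: [0.0, -0.5, 0.1]
gripper_width: 0.0517
grip_force: 0.0
```

Request:
move_arm(xyz=[[0,0,-0.1],[0,0,-0.25],[0,0,-0.4],[0,0,-0.55],[0,0,-0.7]], turn=[[0,0,0],[0,0,0],[0,0,0],[0,0,0],[0,0,0]], fingers=[0.6,0.6,0.6,0.6,0.6])

```text
time: 31.53
tool_pos: [0.6407, -0.1276, 0.2395]
tcp_rot: [[-0.996, -0.084, -0.0], [-0.084, 0.996, 0.0], [0.0, 0.0, -1.0]]
ft_force: [0.7, -0.6, 0.3]
gripper_width: 0.0549
grip_force: 0.0
```

Request:
move_arm(xyz=[[0.4,0,-0.1],[0.6,0,-0.1],[0.8,0,-0.1],[1,0,-0.1],[1,0,-0.1]], turn=[[0,0,0],[0,0,0],[0,0,0],[0,0,0],[0,0,0]], fingers=[0.6,0.6,0.6,0.6,0.6])

```text
time: 31.95
tool_pos: [0.4388, -0.1447, 0.2582]
tcp_rot: [[-0.997, -0.084, -0.001], [-0.084, 0.997, -0.0], [0.001, -0.0, -1.0]]
ft_force: [0.7, -1.2, 0.4]
gripper_width: 0.0552
grip_force: 0.0
```

Run:
```python
from h import *
im=cap('scene'); w=cap('top')
a=cv2.resize(im[150:300,150:410],(780,450),interpolation=cv2.INTER_CUBIC)
cv2.imwrite('pics/f1.png',a[:,:,::-1])
a=cv2.resize(w[90:260,220:500],(790,480),interpolation=cv2.INTER_CUBIC)
cv2.imwrite('pics/f2.png',a[:,:,::-1])
print(yellow('top',w,(100,205,345,445),.106))
go([.4408,-.1278,.2],184.9)
```

```text
(array([ 0.6385, -0.1245,  0.0793]), array([ 0.6385, -0.1238,  0.1533,  0.1545]))
shift [-0.034  0.087  0.289] turn [-0.003 -0.009 -0.01 ] at [ 0.4358 -0.1456  0.2579] yaw -175.38 w 0.0551 gf 0.0 t 32.05 F [ 1.4  0.5 -0.2] j7 107.0
```

View pics/f1.png

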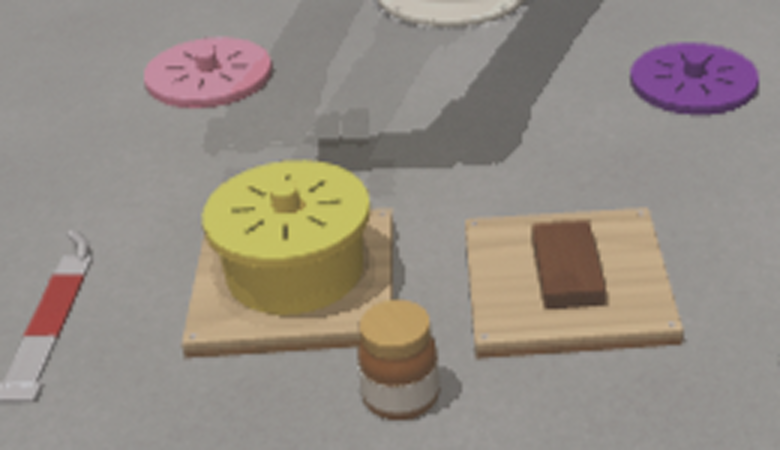

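The lid sits level on the tub at (287,205), the block lies on the slot board at (570,263), and the bystanders are untouched. Contact came at the expected height. I hand the job in.

```bash
python3 -c "
from station import order
print(order.finish_job())"
```

```text
the job is handed in; nothing more can be done
None
```

The job is handed in at about 32 s: the tub stands over the round hole with the cup over its tower and the lid level on top, and the block lies centred along the slot. I left the jar, hive tool and fork alone.

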